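Load the fork cassette under the feeder's drag springs

TASK

Load the fork feeder: with your fingertips, press the blue cassette of wooden forks down hard on its sprung bed, and keep it pressed while you slide it under the clamp bar and the two leaf drag springs until it is fully home against the back stop; then let go. Only press and slide the cassette, never pick it up, and leave the other things on the bench where they are.

Things in the scene. Friction and masses are not known exactly. Their poses are not given: they have to be found in the camera images.
- feeder: Fixed bench feeder. Aluminium base plate 470 x 150 x 12 mm; origin under its middle, at table height; +x is the way a cassette is slid home, z up. Guide rails 6 mm thick, inner faces at y = +-51.5, tops 66 mm above the table, x -232 to 168. End lip at x -230, 54 mm high. Behind the back stop, the column and parked pick head (x 195 to 293, up to 182 mm high).
- cassette: Blue loose cassette full of wooden forks, 205 (x) x 98 (y) x 32 mm, about 0.4 kg. Origin: centre of its underside; +x as the feeder's. It starts on the sprung bed, its front 15 to 55 mm short of the clamp bar. Its top is flat but for the pocket; at rest it stands 82 mm above the table, 8 mm higher than the bar's underside, so it must be pressed down more than 8 mm (best 12 to 18) to pass.
- pocket (a point): Centre of the floor (yellow pad) of the cassette's finger pocket, 74 mm behind the cassette's centre, 24 mm above its underside. The pocket is 45 mm long (x), 70 mm wide (y), 8 mm deep, open at the top: closed fingertips can press on its floor and push its front wall. Axes as the cassette's.
- front (a point): Middle of the cassette's front face, 102.5 mm ahead of its centre, 16 mm above its underside. Home means this face rests against the back stop, about 165 mm along the feeder's x.
- stop_face (a point): Middle of the back stop's face, 165 mm along the feeder's x and 60 mm above the table; the stop is 115 mm wide, its top at 80 mm. Axes as the feeder's.
- bar_under (a point): Lower near edge, middle, of the blue clamp bar that crosses the track: 53 mm along the feeder's x, 74 mm above the table. The bar is 14 mm thick (x 53 to 67), reaches to y = +-73, top at 88 mm, screw heads to 92 mm. Axes as the feeder's.
- bed_top (a point): Point on top of the white slick plastic sprung bed (390 x 98 mm, feeder's x -227 to 163), at the feeder's x = 0, y = 0; 50 mm above the table at rest. It sinks with the bed.
- bed (a joint): How far the sprung bed is pressed down, m: 0 at rest (top stop), 0.020 at its bottom stop. It sinks level and springs back. With the cassette on it, it starts to sink at about 7 N of pressing and takes about 0.45 N more per mm (about 11 N at 8 mm, 14 N at 16 mm).
- spring_l (a joint): Left leaf drag spring (feeder's +y side): steel strip 20 mm wide, 64 mm long, clamped behind the bar at x = 69 mm and sloping down away from it; tail at x = 131 mm, 57 mm above the table at rest. Value in rad: 0 at rest, about 0.25 to 0.3 with the tail up on a loaded cassette. The tail lifts at about 1.3 N and takes 3 N at 0.28 rad.
- spring_r (a joint): Right leaf drag spring (feeder's -y side), same as the left.
- bundle_a: Bystander: banded bundle of wooden forks, 140 x 50 x 30 mm, lying beside the feeder on its -y side. Origin: centre of its underside.
- bundle_b: Bystander: another such bundle, on the feeder's +y side. Origin: centre of its underside.
- kit: Bystander: a wrapped fork kit, flat packet 170 x 36 x 10 mm, lying beside the feeder on its -y side. Origin: centre of its underside.
- spare: Bystander: empty spare cassette, 205 x 98 x 32 mm, lying on the table well to the right. Origin: centre of its underside.
- bottle: Bystander: white bottle 60 mm across, 170 mm high, standing on the table to the right. Origin: centre of its underside.
- bin: Bystander: blue bin of loose forks, 200 x 140 x 75 mm (forks to about 85), standing on the table to the left. Origin: centre of its underside.

How it is judged:
By the outcome, as a careful person would: the job done as asked, in the order asked, and still so for the second after the job is handed in, with the robot touching nothing.
It also fails if it takes over 40 s, if anything falls off the work surface, if the arm or the gripper's body presses on something with over 40 N, if the wrist force passes 120 N, or if a joint passes its speed limit or range.

ROBOT

A 6-joint arm with a two-finger parallel gripper is mounted at the origin on the work surface. World frame = base frame: x ahead of the robot, y to its left, z up, the work surface at z = 0. Lengths are in mm, angles in rad, forces in N, time in s.
With the tool pointing down it reaches from about 350 to 875 mm from the base axis. Payload 4.2 kg.
Tool frame: the origin (TCP) lies at the very end of the fingers, on their centre line; the grasp point (between the pads) lies 19 mm behind it (arm.tcp_to_grasp is the x of the grasp point in the tool frame, in mm); x points along the fingers, z is the direction in which the jaws open and shut, and the axes are right-handed (so a half turn about x gives the same grasp; the last joint's range is limited). The gripper opens to 85 mm and grips with 20 to 120 N. Pads are 22 mm wide; open, the fingers measure 114 mm over their backs; the gripper's body (76 mm by 85 mm) begins 54 mm behind the grasp point. The pads swing forward as they close: fully open they stand 13 mm farther back than shut.
Start: joints at [-0.88, 0.385, 0.008, 0, -1.194, -0.259], TCP at [261.578, -567.605, 191.612] pointing down, gripper open.
Joint ranges: [-3.14, 3.14], [-1.21, 2.06], [-1.07, 1.41], [-3.16, 2.05], [-2.99, -0.16], [-3.1, 3.1]. Speed limits (rad/s): [2.79, 2.79, 3.14, 3.14, 3.14, 3.14].

INTERFACE

Orientations are given as a unit quaternion [x, y, z, w].
In Python, from bench import status, get_image, job, arm gives the robot as it stands.
- The arm moves only by the tool apply_moves, never from a script. Its argument "targets" is text: rows parted by semicolons, each of 5 numbers parted by spaces: the shift along the tool's x, y, z in mm, then the turn about the tool's x in degrees, then the gripper's target within -1 to 1 (shut at 1, half-way at 0, fully open at -1). In form: dx dy dz spin hand; .... A call has 1 to 10 rows; each row is the pose to reach, as a shift and turn from the pose commanded when the call began, along the tool's axes at that moment; what a row does not reach only later rows make up. A row lasts 1/12 s, in which the tool goes at most 41.7 mm and 7.16 degrees, less where a joint would pass 70% of its speed; a pose out of reach is approached as far as the arm can. A call with a gripper value outside its range is refused whole. The fingers move at their own pace and stop on an object; the grip force is fixed at half the most. Time passes only in rows, so rows that repeat a pose let the fingers close. It gives the time, the measured TCP pose, the force and the opening at its end, in the units of the state.
- status.read_state(): the state, without advancing time (a new reading comes with each control period).
- get_image(name): name is "scene" or "top" or "wrist"; returns a dict with "img" (400x640x3 uint8, red, green, blue), "mtx" (3x3 intrinsics, pixels), "world_from_camera" (4x4, takes a point from camera to world coordinates). Camera axes: x right, y down, z forward; pixel columns grow to the right and rows downward; lengths in mm; the calibration is good to about 2 mm. The wrist camera is an equidistant fisheye: a pixel r from the principal point sees the ray r / f radians off the axis. A picture is of the moment at which its call begins. There is no depth.
- job.job_done(): hands the job in, once; it reports no verdict.
The state is a dict: "clock": time; "joints": joint angles; "joint_vel": joint speeds; "joint_efforts": joint torques, N m; "position": TCP position; "ee_rot": TCP orientation; "contact_force": force on the tool from outside, world axes, zero at the start; "wrist_torque": the same for the moment, N m; "gripper_width": finger opening in mm.
Only numpy, scipy, OpenCV 4.12 (cv2) and the standard library are available. Lean on these libraries where they do the work, as an engineer would, in place of code of your own. Each camera call takes 0.05 s, during which the arm holds its last target.

## Working session

There is one attempt and no reset: what is moved stays moved. The work goes in short steps, Python scripts to look and compute and a tool call to move; the robot and the scene stay as the last step left them, time stands still between calls to the robot, and variables do not carry over. Pictures are saved under pics/ and viewed, and the job is handed in when it is done.

Besides the shell and the picture viewer there is one more tool, called after "Request:" by a JSON object that holds its "op" and its "data". apply_moves: Moves the arm, as the interface text tells. Its arguments: {"type":"object","properties":{"targets":{"type":"string"}},"required":["targets"]}

```bash
ls; mkdir -p pics
python3 - <<'E'
from bench import status,get_image,arm
import cv2
print(status.read_state())
print([a for a in dir(arm) if a[0]!='_'])
for n in ["scene","top","wrist"]:
    d=get_image(n); cv2.imwrite(f"pics/{n}0.png",d["img"][:,:,::-1]); print(n,d["mtx"].tolist(),d["world_from_camera"].round(3).tolist())
E
```

```text
pics
{'clock': 0.0, 'joints': array([-8.80396277e-01,  3.85573321e-01,  6.63898992e-03, -5.06128416e-04,
       -1.19399636e+00, -2.58587628e-01]), 'joint_vel': array([ 0.00176613, -0.00016589, -0.00092454, -0.00169226,  0.00257474,
        0.0014223 ]), 'joint_efforts': array([-7.24026504e-04, -3.92289662e+01,  1.88403422e+01,  4.18628767e+00,
       -4.65114426e-03, -1.64909528e-05]), 'position': array([ 261.30577902, -567.02226921,  190.51564966]), 'ee_rot': array([-0.59480416,  0.38094116,  0.59613927,  0.38171955]), 'contact_force': array([ 0.2915999 ,  0.65208193, -0.49448578]), 'wrist_torque': array([-0.0174127 ,  0.00908914,  0.00391177]), 'gripper_width': 85.19340789073078}
['IKError', 'tcp_to_grasp']
scene [[488.3703344264824, 0.0, 315.9863624478749], [0.0, 488.3703344264824, 197.12280641399386], [0.0, 0.0, 1.0]] [[0.554, 0.572, -0.605, 1629.653], [0.832, -0.395, 0.39, -677.143], [-0.016, -0.719, -0.695, 1334.376], [0.0, 0.0, 0.0, 1.0]]
top [[515.264671748182, 0.0, 314.1666602304244], [0.0, 515.264671748182, 198.39418945084174], [0.0, 0.0, 1.0]] [[0.023, -0.979, 0.202, 137.206], [-1.0, -0.022, 0.007, 9.653], [-0.003, -0.202, -0.979, 1954.878], [0.0, 0.0, 0.0, 1.0]]
wrist [[309.70691628693146, 0.0, 320.51984068323486], [0.0, 309.70691628693146, 197.53730065117432], [0.0, 0.0, 1.0]] [[-0.418, 0.874, 0.248, 197.233], [0.908, 0.402, 0.115, -594.604], [0.001, 0.274, -0.962, 372.984], [0.0, 0.0, 0.0, 1.0]]
```

View pics/scene0.png

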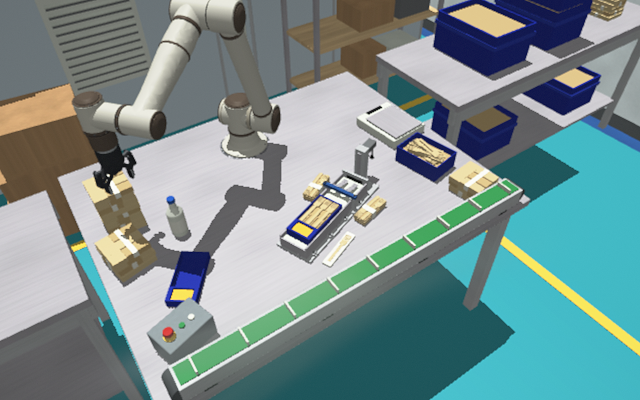

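View pics/top0.png

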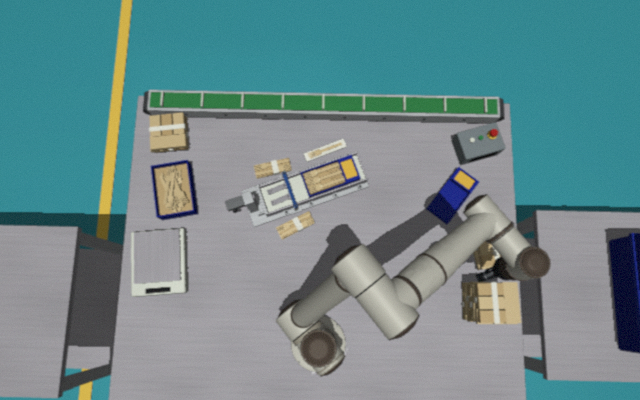

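View pics/wrist0.png

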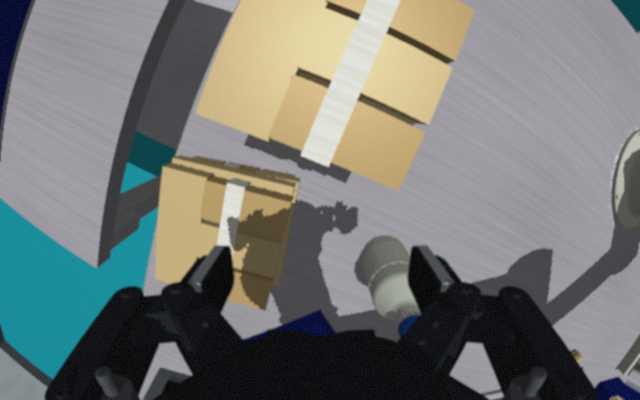

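The top view shows the feeder at about (305,188), with the yellow pocket at (350,168) and the column at (240,203). Home is therefore towards world +y. Next I'll zoom in.

Run:
```python
import cv2
a=cv2.imread("pics/top0.png")[140:245,215:385]; cv2.imwrite("pics/topz.png",cv2.resize(a,None,fx=4.6,fy=4.6,interpolation=cv2.INTER_CUBIC))
a=cv2.imread("pics/scene0.png")[135:270,270:400]; cv2.imwrite("pics/scenez.png",cv2.resize(a,None,fx=4.4,fy=4.4,interpolation=cv2.INTER_CUBIC))
```

```text
(no output)
```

View pics/topz.png

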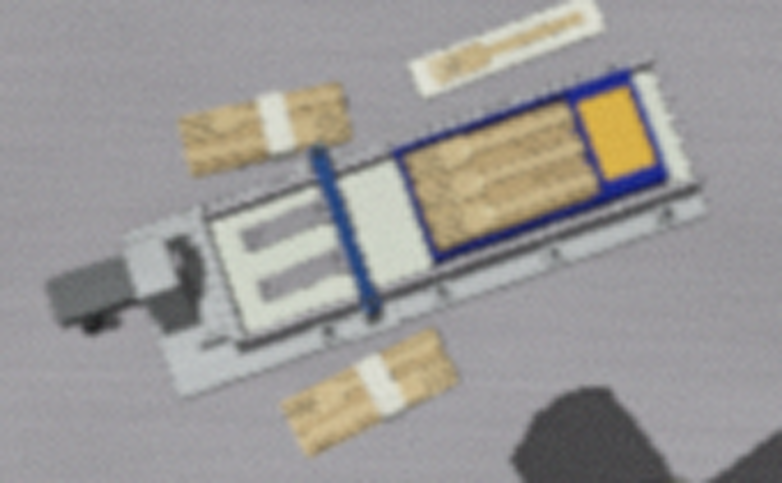

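View pics/scenez.png

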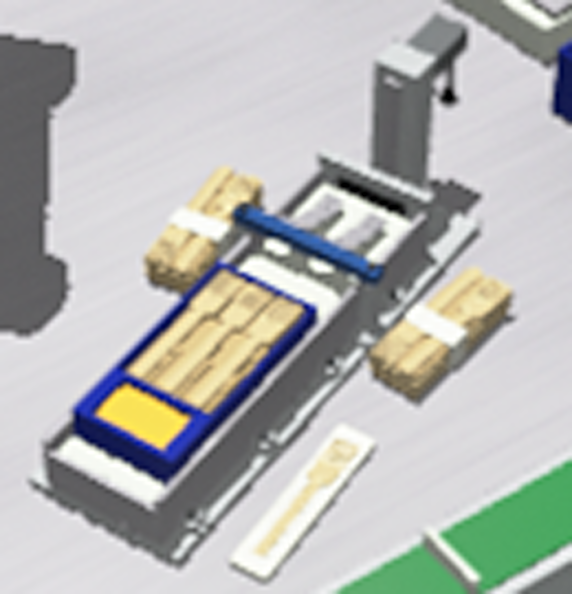

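```bash
cat > h.py <<'E'
import numpy as np
from bench import get_image
import cv2
def ray(d,uv):
    K=d["mtx"];T=np.array(d["world_from_camera"])
    uv=np.atleast_2d(uv)
    r=np.c_[(uv[:,0]-K[0,2])/K[0,0],(uv[:,1]-K[1,2])/K[1,1],np.ones(len(uv))]@T[:3,:3].T
    return T[:3,3],r
def plane(d,uv,z):
    o,r=ray(d,uv); return o+r*((z-o[2])/r[:,2])[:,None]
def blobs(m,amin):
    n,l,s,c=cv2.connectedComponentsWithStats(m.astype(np.uint8)); return [(l==i) for i in range(1,n) if s[i,4]>amin]
E
python3 - <<'E'
from h import *
roi={"top":(225,140,385,245),"scene":(270,170,400,270)}
for n in ["top","scene"]:
    d=get_image(n);im=d["img"];hsv=cv2.cvtColor(im,cv2.COLOR_RGB2HSV)
    x0,y0,x1,y1=roi[n];R=np.zeros(im.shape[:2],bool);R[y0:y1,x0:x1]=1
    H,S,V=[hsv[...,i].astype(int) for i in range(3)]
    y=R&(H>15)&(H<28)&(S>150)&(V>150)
    b=R&(H>98)&(H<130)&(S>120)
    for nm,m,zs in(("yel",y,[74]),("blue",b,[82,88])):
        for bl in blobs(m,25):
            p=np.argwhere(bl)[:,::-1].astype(np.float32)
            box=cv2.boxPoints(cv2.minAreaRect(p))
            print(n,nm,len(p),p.mean(0).round(1),box.round(1).tolist())
            hull=cv2.approxPolyN(cv2.convexHull(p.astype(np.int32)),4) if len(p)>30 else None
            for z in zs:
                print('  z',z,'mean',plane(d,p.mean(0),z).round(1)[0,:2],'box',plane(d,box,z)[:,:2].round(0).tolist())
                if hull is not None: print('    quad',hull.reshape(-1,2).tolist(),plane(d,hull.reshape(-1,2).astype(float),z)[:,:2].round(0).tolist())
E
```

```text
top yel 164 [348.6 168.3] [[341.0, 162.39999389648438], [350.1000061035156, 158.8000030517578], [356.20001220703125, 174.10000610351562], [347.1000061035156, 177.8000030517578]]
  z 74 mean [ 644.3 -103.5] box [[667.0, -75.0], [682.0, -109.0], [622.0, -133.0], [607.0, -98.0]]
    quad [[347, 177], [341, 162], [350, 159], [356, 174]] [[610.0, -98.0], [668.0, -75.0], [681.0, -109.0], [623.0, -132.0]]
top blue 37 [343.9 158.5] [[336.8999938964844, 159.89999389648438], [350.29998779296875, 154.3000030517578], [351.3999938964844, 156.89999389648438], [338.0, 162.39999389648438]]
  z 82 mean [680.1 -85.3] box [[674.0, -59.0], [697.0, -109.0], [687.0, -113.0], [664.0, -63.0]]
    quad [[339, 162], [337, 160], [347, 156], [353, 156]] [[666.0, -67.0], [673.0, -59.0], [690.0, -97.0], [690.0, -119.0]]
  z 88 mean [678.3 -84.9] box [[672.0, -59.0], [695.0, -109.0], [685.0, -113.0], [662.0, -63.0]]
    quad [[339, 162], [337, 160], [347, 156], [353, 156]] [[664.0, -67.0], [672.0, -59.0], [688.0, -96.0], [689.0, -119.0]]
top blue 70 [288.9 188. ] [[282.6000061035156, 174.1999969482422], [285.20001
[... 1955 characters left out ...]
, [486.0, 99.0], [623.0, 150.0], [635.0, 133.0]]
    quad [[354, 199], [318, 182], [328, 182], [357, 196]] [[632.0, 131.0], [480.0, 74.0], [502.0, 105.0], [626.0, 149.0]]
scene blue 421 [308.4 226.3] [[284.0, 230.0], [325.0, 189.0], [343.5, 207.5], [302.5, 248.5]]
  z 82 mean [646.3 -77.4] box [[613.0, -156.0], [522.0, 77.0], [641.0, 77.0], [719.0, -148.0]]
    quad [[307, 244], [283, 231], [320, 194], [343, 206]] [[711.0, -125.0], [615.0, -162.0], [534.0, 47.0], [634.0, 80.0]]
  z 88 mean [651.  -80.3] box [[618.0, -159.0], [528.0, 74.0], [646.0, 73.0], [723.0, -151.0]]
    quad [[307, 244], [283, 231], [320, 194], [343, 206]] [[716.0, -128.0], [620.0, -164.0], [539.0, 43.0], [638.0, 76.0]]
```

```bash
cat >> h.py <<'E'
from bench import status
from scipy.spatial.transform import Rotation as Ro
def st():
    s=status.read_state(); R=Ro.from_quat(s["ee_rot"]).as_matrix(); return s,R
E
python3 - <<'E'
from h import *
s,R=st(); print(R.round(3)); t=np.array([640,-101,230.]); print((R.T@(t-s["position"])).round(1))
d=get_image("wrist");print((R.T@(d["world_from_camera"][:3,3]-s["position"])).round(1))
for th in (110,111,112):
    y=[-np.sin(np.radians(th)),np.cos(np.radians(th)),0]
    for sg in(1,-1):
        v=R.T@(sg*np.array(y)); print(th,sg,np.degrees(np.arctan2(-v[1],v[2])))
E
```

```text
[[-0.001 -0.908 -0.418]
 [ 0.001 -0.418  0.908]
 [-1.     0.     0.001]]
[ -38.7 -539.   265.2]
[-182.3   69.7    2.2]
110 1 -85.26272928868572
110 -1 94.7372707113143
111 1 -86.26272881712605
111 -1 93.73727118287395
112 1 -87.26272833982235
112 -1 92.73727166017767
```

Request:
{"op": "apply_moves", "data": {"targets": "-40 0 0 0 1; -40 -30 15 -7 1; -40 -65 32 -14 1; -40 -100 49 -21 1; -40 -135 66 -28 1; -40 -170 83 -35 1; -40 -205 101 -42 1; -40 -240 118 -49 1; -40 -275 135 -56 1; -40 -310 152 -60 1"}}

```text
clock: 1.13
position: [480.3, -298.1, 231.9]
ee_rot: [0.707, -0.031, -0.706, -0.031]
contact_force: [0.7, 0.1, 0.2]
gripper_width: 0.0
```

Run:
```python
from h import *
s,R=st(); print(s["joints"],s["position"],s["contact_force"],s["clock"],s["gripper_width"]); t=np.array([640,-101,230.]); print((R.T@(t-s["position"])).round(1))
th=111;v=R.T@np.array([-np.sin(np.radians(th)),np.cos(np.radians(th)),0]); print(np.degrees(np.arctan2(-v[1],v[2])))
```

```text
[-2.68863161e-01  2.56769234e-01 -7.58430377e-02 -1.94894283e-05
 -1.23778590e+00  1.82377194e-01] [ 480.34690721 -298.10074525  231.85383486] [0.74838153 0.109361   0.23056756] 1.1333 0.002998101484442015
[   1.9 -210.2 -142. ]
-25.955647817426676
```

Request:
{"op": "apply_moves", "data": {"targets": "0 -30 -20 -5 1; 0 -60 -40 -10 1; 0 -90 -60 -15 1; 0 -120 -80 -20 1; 0 -150 -100 -26 1; 0 -180 -120 -26 1; 0 -210 -142 -26 1; 0 -210 -142 -26 1; 0 -210 -142 -26 1"}}

```text
clock: 1.88
position: [640.9, -102.0, 230.5]
ee_rot: [-0.695, -0.128, 0.696, -0.128]
contact_force: [-0.1, -0.9, 0.6]
gripper_width: -0.4
```

Run:
```python
from h import *
s,R=st(); print(s["joints"],s["position"],s["contact_force"],s["clock"]); 
for n in("wrist","top","scene"):
    d=get_image(n); im=d["img"][:,:,::-1]
    if n!="wrist":
        x0,y0,x1,y1={"top":(215,130,385,255),"scene":(260,120,410,270)}[n]; im=cv2.resize(im[y0:y1,x0:x1],None,fx=4,fy=4,interpolation=cv2.INTER_CUBIC)
    cv2.imwrite(f"pics/{n}1.png",im)
```

```text
[ 9.09055361e-02  4.05402660e-01  1.37150514e-01 -2.12900251e-04
 -1.30404597e+00  2.73849526e-01] [ 640.89238891 -101.97129352  230.48224715] [-0.06795521 -0.87662394  0.59590898] 1.8833
```

View pics/wrist1.png

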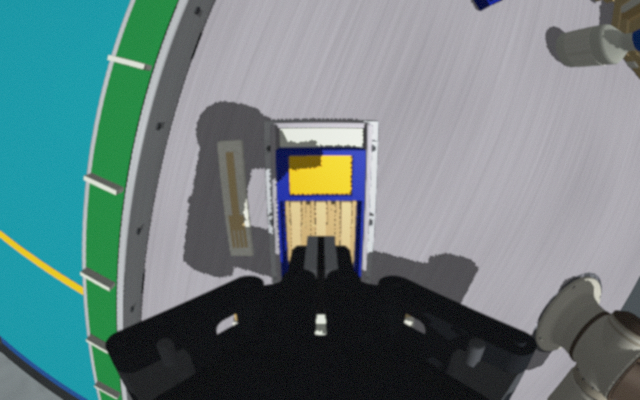

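View pics/top1.png

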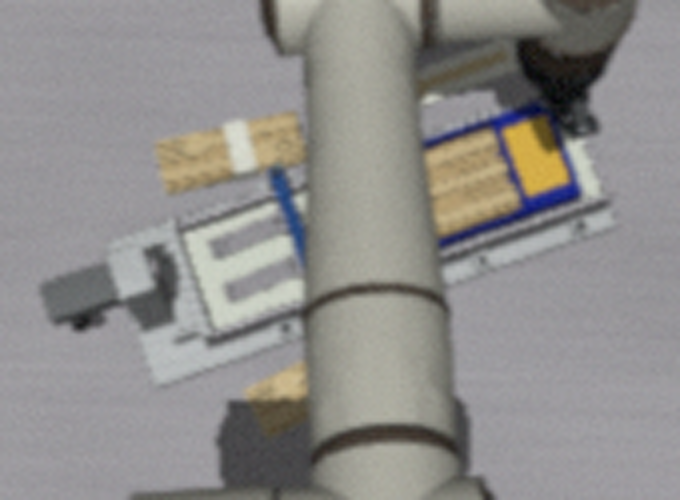

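View pics/scene1.png

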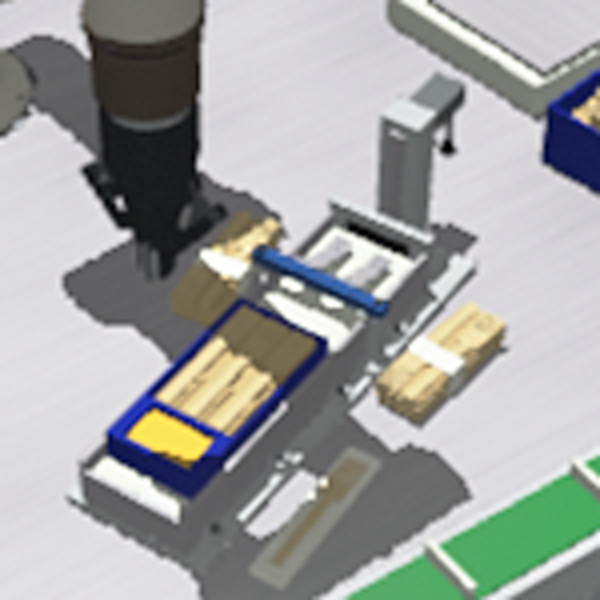

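The wrist view shows the yellow pad at about (321,174), and the feeder axis is vertical in the picture. I'll measure it with the fisheye model.

```bash
cat >> h.py <<'E'
def fray(d,uv):
    K=d["mtx"];T=np.array(d["world_from_camera"]);uv=np.atleast_2d(uv).astype(float)
    p=cv2.fisheye.undistortPoints(uv[:,None],K,np.zeros(4))[:,0]
    return T[:3,3],np.c_[p,np.ones(len(p))]@T[:3,:3].T
def fplane(d,uv,z):
    o,r=fray(d,uv); return o+r*((z-o[2])/r[:,2])[:,None]
E
python3 - <<'E'
from h import *
s,R=st()
d=get_image("wrist");im=d["img"];hsv=cv2.cvtColor(im,cv2.COLOR_RGB2HSV);H,S,V=[hsv[...,i].astype(int) for i in range(3)]
m=(H>20)&(H<32)&(S>170); m[:120]=0;m[230:]=0;m[:,:260]=0;m[:,380:]=0
b=max(blobs(m,50),key=lambda x:x.sum());p=np.argwhere(b)[:,::-1].astype(np.int32)
q=cv2.approxPolyN(cv2.convexHull(p),4).reshape(-1,2);w=fplane(d,q,74)
print(q.tolist(),w.round(1).tolist(),'ctr',w.mean(0))
for i in range(4):
    e=w[(i+1)%4]-w[i];print(np.linalg.norm(e).round(1),np.degrees(np.arctan2(e[1],e[0])).round(1))
mb=(H>105)&(H<128)&(S>130);mb[:130]=0;mb[290:]=0;mb[:,:255]=0;mb[:,380:]=0
p=np.argwhere(max(blobs(mb,50),key=lambda x:x.sum()))[:,::-1].astype(np.int32)
# side edges of the blue at rows 155-240
L=[];Rr=[]
for r in range(158,195,2):
    c=p[p[:,1]==r][:,0];
    if len(c): L.append((c.min(),r));Rr.append((c.max(),r))
for n,E in(("L",L),("R",Rr)):
    w=fplane(d,np.array(E),82)[:,:2];f=cv2.fitLine(w.astype(np.float32),cv2.DIST_HUBER,0,.01,.01).ravel();print(n,np.degrees(np.arctan2(f[1],f[0])),f,w[0],w[-1])
k=[p[np.argmin(p[:,1])]];print('rear',fplane(d,k,82))
a=cv2.resize(im[110:290,240:400],None,fx=4,fy=3.3,interpolation=cv2.INTER_CUBIC);cv2.imwrite("pics/w2.png",a[:,:,::-1])
# projected TCP
T=np.array(d["world_from_camera"]);c=T[:3,:3].T@(s["position"]-T[:3,3]);K=d["mtx"];r=np.hypot(c[0],c[1]);t=np.arctan2(r,c[2]);print('tcp px',K[0,2]+K[0,0]*t*c[0]/r,K[1,2]+K[0,0]*t*c[1]/r)
E
```

```text
[[348, 195], [288, 195], [288, 158], [349, 158]] [[600.4, -91.1, 74.0], [664.6, -66.9, 74.0], [678.7, -107.2, 74.0], [615.3, -131.1, 74.0]] ctr [639.72464052 -99.04213457  74.        ]
68.5 20.7
42.7 -70.7
67.8 -159.3
42.6 110.4
L -69.20212 [ 3.5507229e-01 -9.3483883e-01  6.8371753e+02 -8.2000320e+01] [ 691.70945191 -103.68034929] [677.57542392 -65.57799473]
R -67.546715 [ 3.8192999e-01 -9.2419124e-01  5.9451251e+02 -1.1615619e+02] [ 603.12062697 -137.070168  ] [587.59855811 -99.528919  ]
rear [[ 645.21116373 -131.40762672   82.        ]]
tcp px 319.91751666986596 221.4719014354606
```

View pics/w2.png

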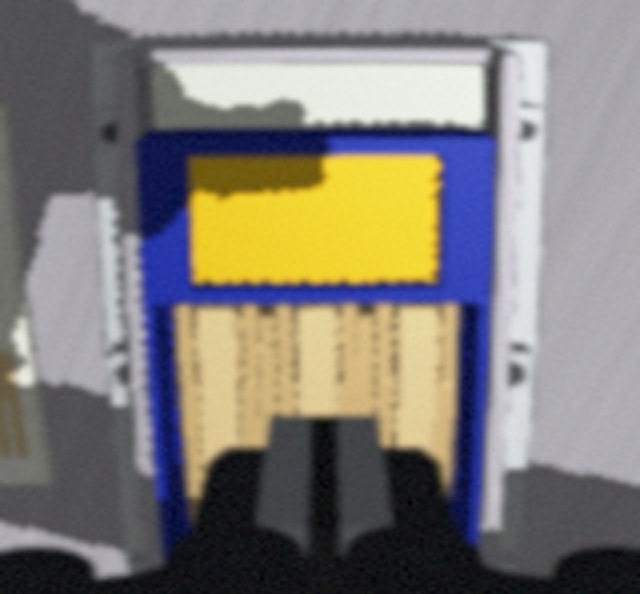

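Run:
```python
from h import *
s,R=st()
for n in("scene","top"):
    d=get_image(n);T=np.array(d["world_from_camera"])
    o=[]
    for off in [(0,0,0),(0,11,0),(0,-11,0),(0,0,14),(0,0,-14),(-13,0,0)]:
        w=s["position"]+R@np.array(off,float)
        c=T[:3,:3].T@(w-T[:3,3]);u=d["mtx"]@c/c[2];o.append(u[:2].round(1).tolist())
    print(n,o)
    x,y=map(int,o[0]);a=d["img"][y-40:y+30,x-40:x+40,::-1];a=cv2.resize(a,None,fx=8,fy=8,interpolation=cv2.INTER_CUBIC)
    for q in o: cv2.circle(a,(int((q[0]-x+40.5)*8),int((q[1]-y+40.5)*8)),4,(0,0,255),-1)
    cv2.imwrite(f"pics/tip_{n}.png",a)
```

```text
scene [[299.0, 197.3], [297.0, 199.3], [301.1, 195.4], [295.6, 195.6], [302.5, 199.0], [298.9, 194.4]]
top [[351.7, 157.8], [354.7, 156.8], [348.8, 158.8], [353.1, 161.5], [350.4, 154.2], [352.0, 156.8]]
```

View pics/tip_scene.png

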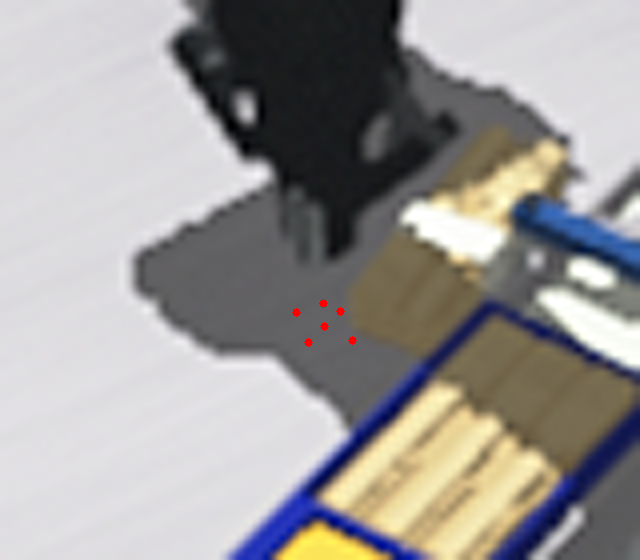

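Run:
```python
from h import *
s,R=st()
d=get_image("wrist");o1,r1=fray(d,[321.2,235.8]);o1b,r1b=fray(d,[321,221])
d=get_image("scene");o2,r2=ray(d,[298.7,189.3])
for o,r in((o1,r1),):
    A=np.c_[r[0],-r2[0]];x=np.linalg.lstsq(A,o2-o,rcond=None)[0];p=o+x[0]*r[0];q=o2+x[1]*r2[0];print(p,q,R.T@((p+q)/2-s["position"]))
```

```text
[ 640.87059929 -110.12285762  268.00807946] [ 641.70441373 -105.54615374  269.69145392] [-36.76683969   3.47753413  -0.51421459]
```

Request:
{"op": "apply_moves", "data": {"targets": "25 -2 0 0 1; 50 -5 0 0 1; 75 -5 0 0 1; 100 -5 0 0 1; 115 -5 0 0 1; 115 -5 0 0 1; 115 -5 0 0 1"}}

```text
clock: 2.87
position: [638.1, -99.5, 116.4]
ee_rot: [-0.695, -0.127, 0.696, -0.127]
contact_force: [0.9, -0.4, 0.4]
gripper_width: -0.0
```

Run:
```python
from h import *
s,R=st(); print(s["position"],s["contact_force"],s["clock"])
d=get_image("scene");cv2.imwrite("pics/s3.png",cv2.resize(d["img"][160:270,260:370,::-1],None,fx=5.4,fy=5.4,interpolation=cv2.INTER_CUBIC))
T=np.array(d["world_from_camera"]);c=T[:3,:3].T@(s["position"]-T[:3,3]);u=d["mtx"]@c/c[2];print(((u[:2]-[260,160])*5.4))
d=get_image("wrist");cv2.imwrite("pics/w3.png",cv2.resize(d["img"][100:330,220:420,::-1],None,fx=2.6,fy=2.6,interpolation=cv2.INTER_CUBIC))
```

```text
[638.1080812  -99.53853676 116.38165292] [ 0.89817607 -0.3624517   0.3514841 ] 2.8667
[223.73191989 328.06560551]
```

View pics/s3.png

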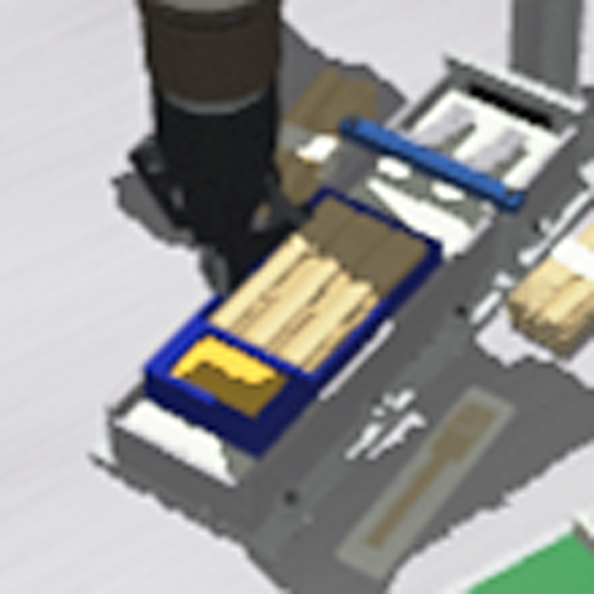

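View pics/w3.png

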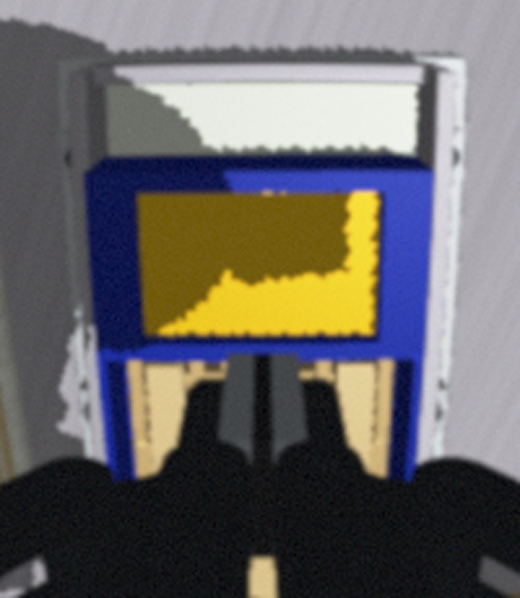

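Request:
{"op": "apply_moves", "data": {"targets": "10 0 0 0 1; 20 0 0 0 1; 28 0 0 0 1; 32 0 0 0 1; 32 0 0 0 1"}}

```text
clock: 3.38
position: [637.3, -99.0, 82.8]
ee_rot: [-0.694, -0.127, 0.697, -0.127]
contact_force: [-0.9, 0.1, 0.2]
gripper_width: 0.2
```

```bash
cat > look.py <<'E'
from h import *
import sys
k=sys.argv[1]
s,R=st(); print(s["position"],s["contact_force"],s["wrist_torque"],s["clock"])
d=get_image("scene");cv2.imwrite(f"pics/s{k}.png",cv2.resize(d["img"][150:270,260:390,::-1],None,fx=5,fy=5,interpolation=cv2.INTER_CUBIC))
d=get_image("wrist");cv2.imwrite(f"pics/w{k}.png",cv2.resize(d["img"][100:330,220:420,::-1],None,fx=2.6,fy=2.6,interpolation=cv2.INTER_CUBIC))
E
python3 look.py 4
```

```text
[637.2970599  -99.04311722  82.77864987] [-0.9404638   0.12326628  0.2304496 ] [-0.00223983 -0.00999531 -0.00660737] 3.3833
```

View pics/s4.png

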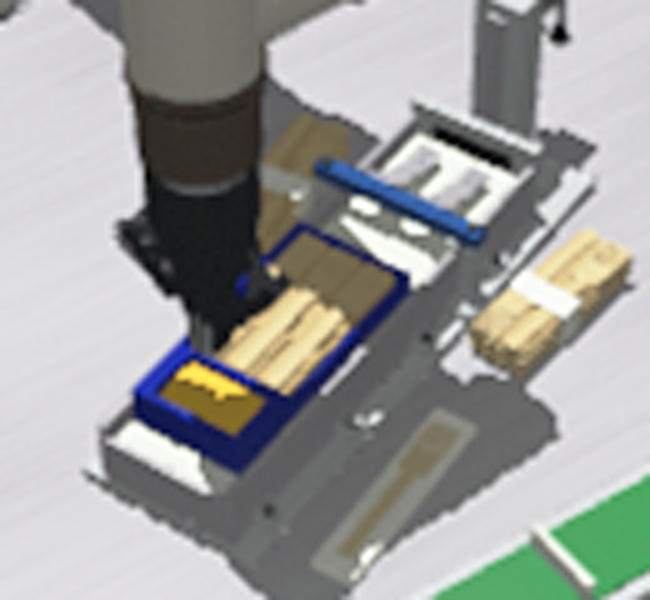

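View pics/w4.png

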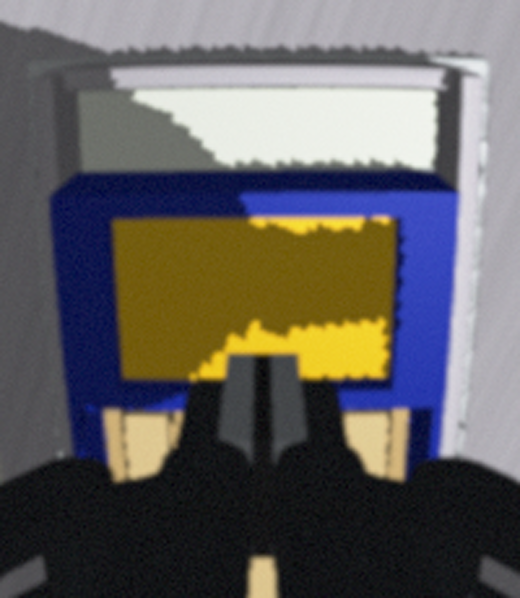

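The tips look about 37 mm higher than the TCP reading, and they line up with the pocket in x and y. I'll descend carefully on force feedback.

Request:
{"op": "apply_moves", "data": {"targets": "6 0 0 0 1; 10 0 0 0 1; 14 0 0 0 1; 18 0 0 0 1; 20 0 0 0 1; 20 0 0 0 1"}}

```text
clock: 3.98
position: [637.9, -99.0, 63.8]
ee_rot: [-0.695, -0.127, 0.696, -0.127]
contact_force: [0.2, 0.4, 0.6]
gripper_width: -0.2
```

```bash
python3 look.py 5
```

```text
[637.92819358 -99.0269965   63.79581526] [0.17273641 0.3529068  0.55729257] [0.00197195 0.05176521 0.04314152] 3.9833
```

View pics/s5.png

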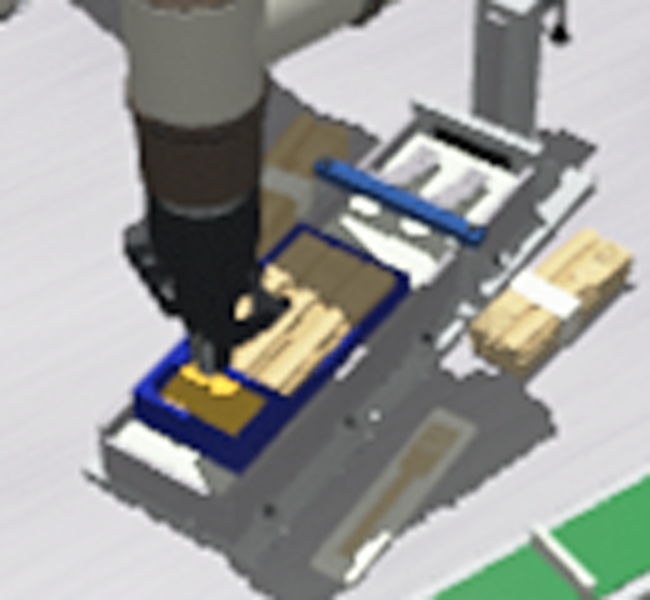

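View pics/w5.png

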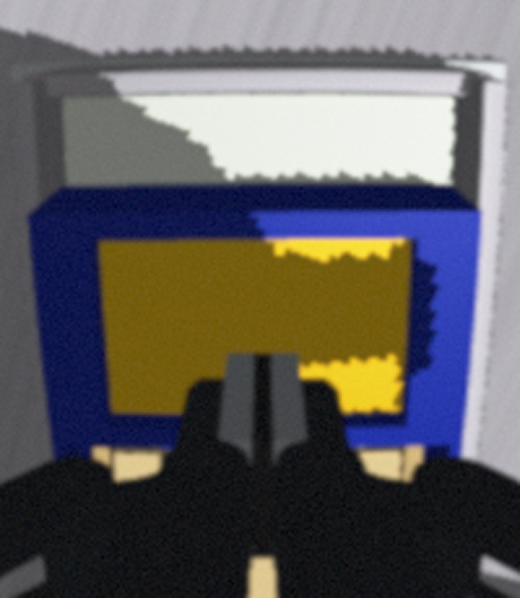

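Request:
{"op": "apply_moves", "data": {"targets": "0 4 0 0 1; 4 6 0 0 1; 8 6 0 0 1; 11 6 0 0 1; 14 6 0 0 1; 17 6 0 0 1; 19 6 0 0 1; 19 6 0 0 1"}}

```text
clock: 4.75
position: [640.1, -104.6, 44.9]
ee_rot: [-0.695, -0.127, 0.696, -0.127]
contact_force: [0.4, -0.5, -0.1]
gripper_width: -0.3
```

```bash
python3 look.py 6
```

```text
[ 640.08212483 -104.62923522   44.88049237] [ 0.44579365 -0.47320241 -0.10933611] [ 0.00666283 -0.00714298  0.00786199] 4.75
```

View pics/s6.png

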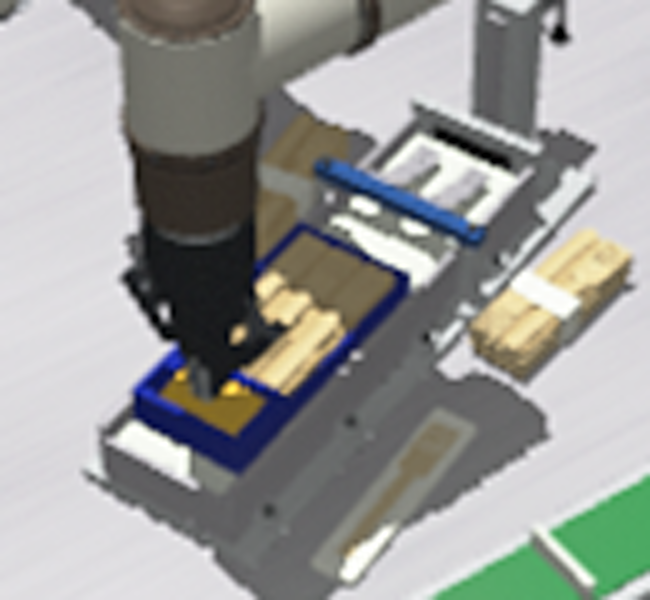

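View pics/w6.png

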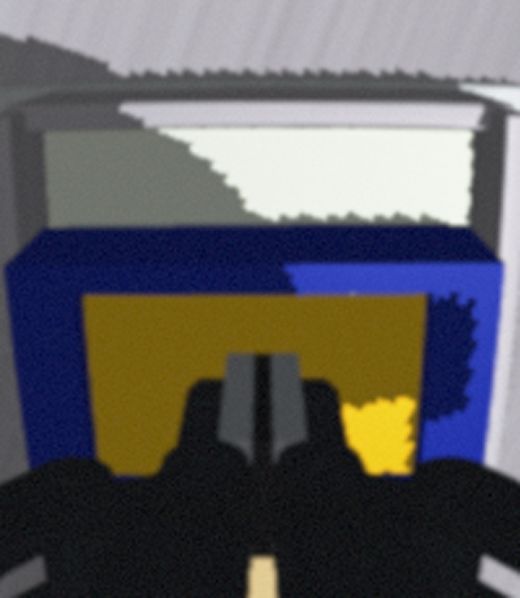

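Request:
{"op": "apply_moves", "data": {"targets": "2 0 0 0 1; 4 0 0 0 1; 6 0 0 0 1; 8 0 0 0 1; 10 0 0 0 1; 10 0 0 0 1"}}

```text
clock: 5.35
position: [640.1, -104.7, 35.0]
ee_rot: [-0.695, -0.127, 0.696, -0.127]
contact_force: [0.2, 0.6, -0.3]
gripper_width: 0.1
```

Request:
{"op": "apply_moves", "data": {"targets": "1 0 0 0 1; 2 0 0 0 1; 3 0 0 0 1; 4 0 0 0 1; 5 0 0 0 1; 5 0 0 0 1"}}

```text
clock: 5.85
position: [640.9, -104.7, 32.6]
ee_rot: [0.696, 0.127, -0.695, 0.128]
contact_force: [-3.3, 1.4, 9.5]
gripper_width: -0.1
```

```bash
python3 look.py 7
```

```text
[ 640.85317008 -104.71444187   32.63077521] [-3.31824727  1.38565792  9.45780213] [ 0.37267585  0.96416483 -0.00388166] 5.85
```

View pics/s7.png

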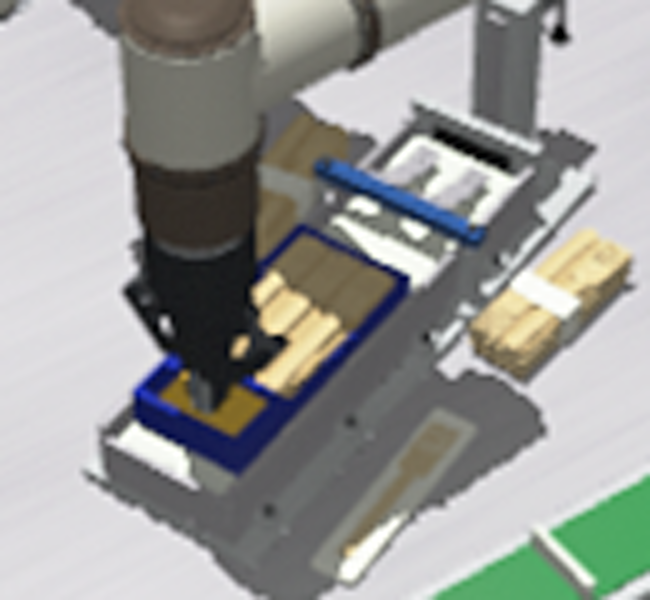

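View pics/w7.png

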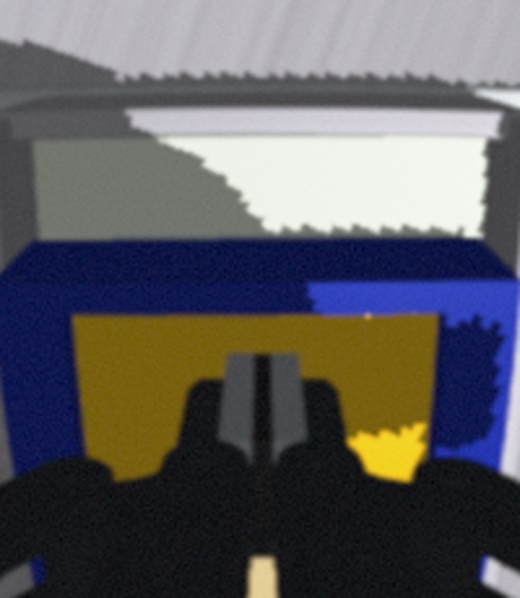

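Contact came at TCP z of about 37, which matches the visible offset, with 9.5 N so far. I'll press on.

Request:
{"op": "apply_moves", "data": {"targets": "2 0 0 0 1; 4 0 0 0 1; 6 0 0 0 1; 8 0 0 0 1; 10 0 0 0 1; 12 0 0 0 1; 13 0 0 0 1; 13 0 0 0 1"}}

```text
clock: 6.62
position: [641.2, -104.8, 20.9]
ee_rot: [0.696, 0.127, -0.695, 0.128]
contact_force: [-4.4, 1.9, 14.1]
gripper_width: 0.1
```

```bash
python3 look.py 8
```

```text
[ 641.20703739 -104.7738859    20.94468436] [-4.40260929  1.89644271 14.12402706] [ 0.62536331  1.40511513 -0.02070383] 6.6167
```

View pics/s8.png

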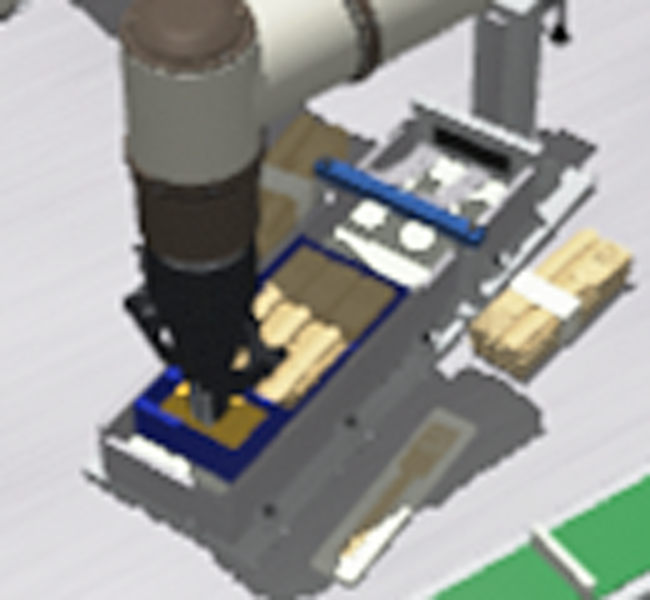

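View pics/w8.png

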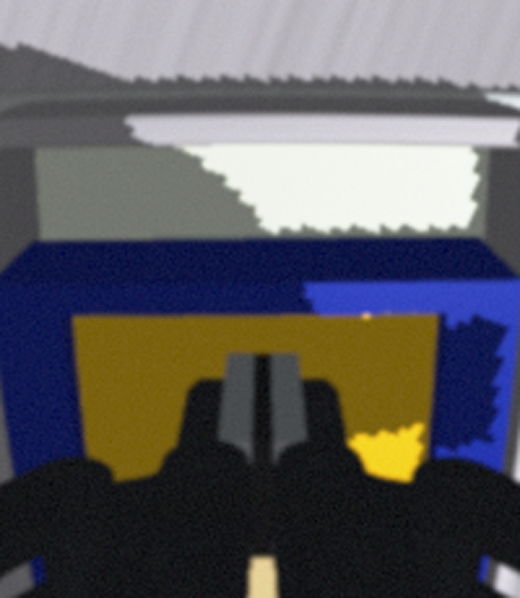

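14.1 N means the bed is down about 16 mm, and the scene picture shows it sunk, with the cassette almost level with the rail tops. Now I'll slide in small steps.

Request:
{"op": "apply_moves", "data": {"targets": "0 -3 0 0 1; 0 -6 0 0 1; 0 -9 0 0 1; 0 -12 0 0 1; 0 -15 0 0 1; 0 -18 0 0 1; 0 -21 0 0 1; 0 -25 0 0 1; 0 -25 0 0 1"}}

```text
clock: 7.47
position: [634.5, -83.3, 22.2]
ee_rot: [0.698, 0.126, -0.693, 0.13]
contact_force: [-1.2, -6.2, 13.5]
gripper_width: -0.2
```

```bash
python3 look.py 9; python3 -c "
from h import *
s,R=st();print(np.degrees(np.arctan2(-R[1,1],-R[0,1])),R[:,0])"
```

```text
[634.46553717 -83.31166097  22.20855638] [-1.22639912 -6.20880109 13.45763853] [-1.5023208   0.55033481 -0.08077531] 7.4667
110.83754157938418 [ 0.00646645 -0.00307095 -0.99997438]
```

View pics/s9.png

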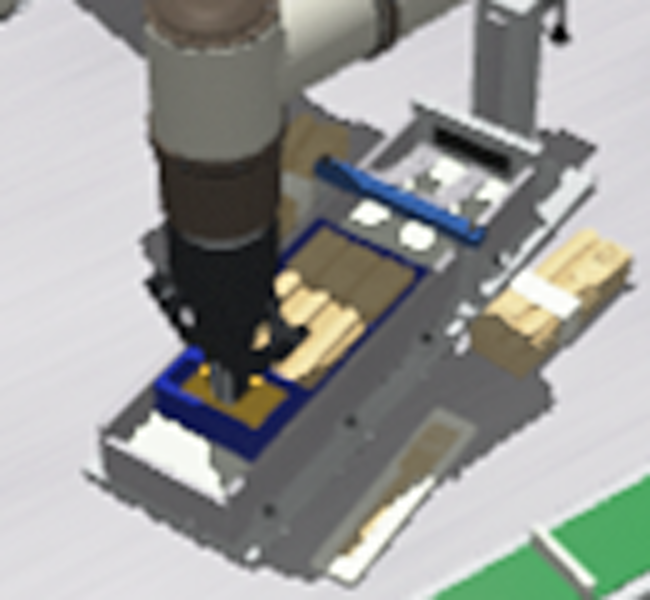

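View pics/w9.png

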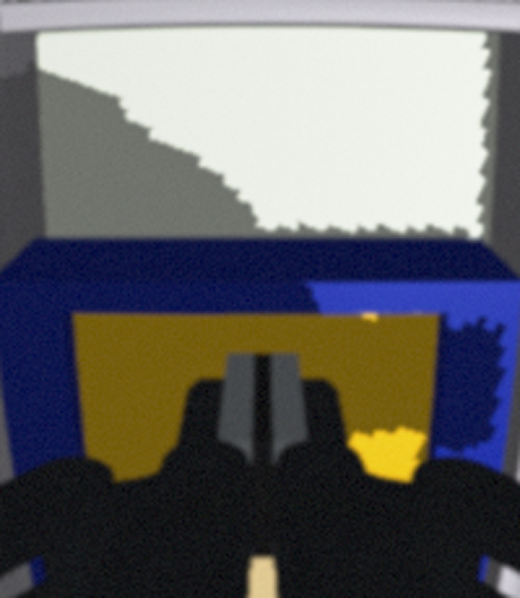

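The cassette moved with the fingertips, and the pocket stays fixed relative to the tips in the wrist view. I'll continue with a little more pressing.

Request:
{"op": "apply_moves", "data": {"targets": "1 -3 0 0 1; 2 -6 0 0 1; 2 -9 0 0 1; 2 -12 0 0 1; 2 -15 0 0 1; 2 -18 0 0 1; 2 -21 0 0 1; 2 -24 0 0 1; 2 -27 0 0 1; 2 -30 0 0 1"}}

```text
clock: 8.4
position: [623.9, -55.8, 20.2]
ee_rot: [0.697, 0.126, -0.693, 0.129]
contact_force: [-1.4, -8.0, 14.5]
gripper_width: 0.3
```

```bash
python3 look.py 10
```

```text
[623.9165555  -55.80356936  20.161009  ] [-1.42342158 -8.04282229 14.48790922] [-2.39190777  0.45483705 -0.01189997] 8.4
```

View pics/s10.png

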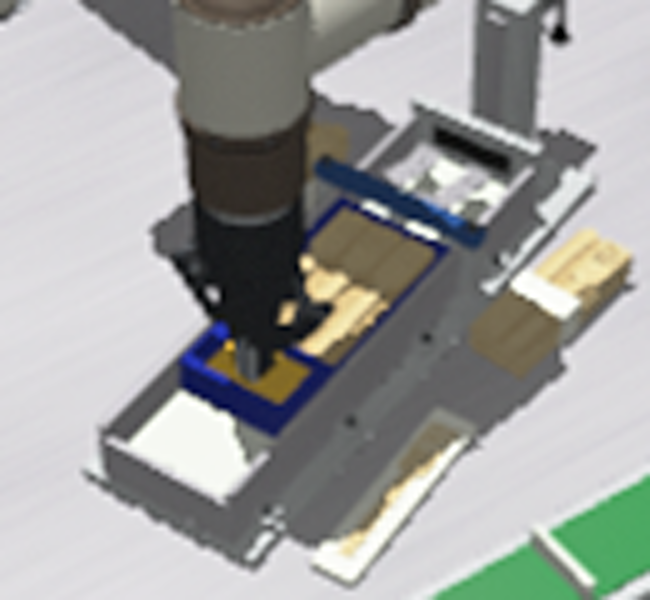

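View pics/w10.png

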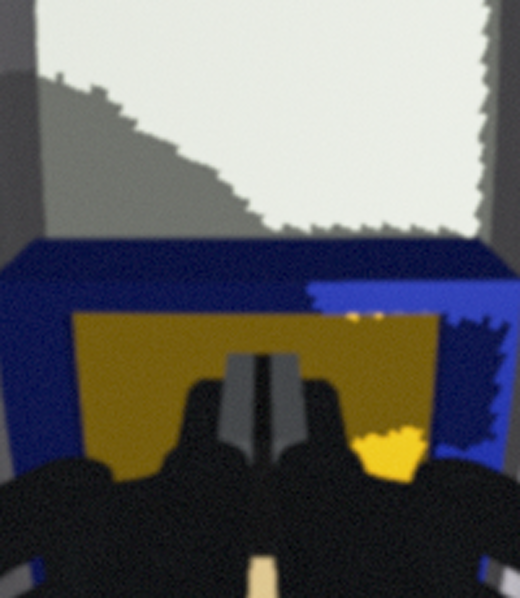

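Request:
{"op": "apply_moves", "data": {"targets": "1 -3 0 0 1; 1 -6 0 0 1; 1 -9 0 0 1; 1 -12 0 0 1; 1 -15 0 0 1; 1 -18 0 0 1; 1 -20 0 0 1"}}

```text
clock: 9.08
position: [616.6, -36.9, 19.1]
ee_rot: [0.697, 0.126, -0.694, 0.129]
contact_force: [-0.7, -8.9, 14.3]
gripper_width: -0.1
```

```bash
python3 look.py 11
```

```text
[616.64307732 -36.93608589  19.07567162] [-0.71561475 -8.88985482 14.32735428] [-2.42844539  0.48177625  0.01675001] 9.0833
```

View pics/s11.png

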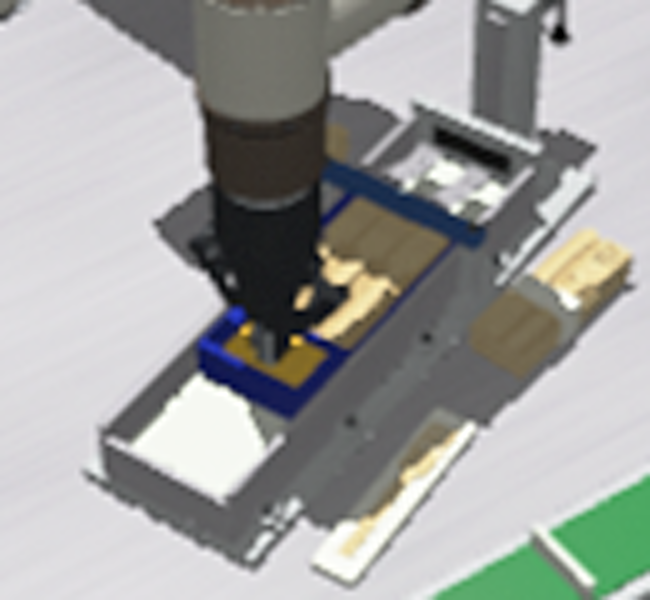

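View pics/w11.png

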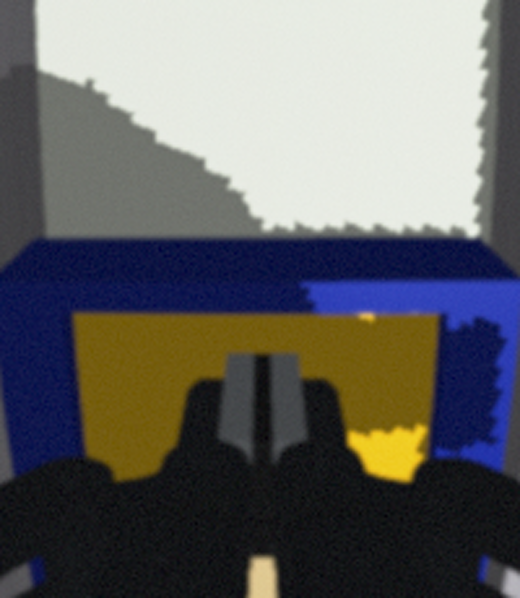

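The front has passed under the bar. I'll continue under the leaf springs.

Request:
{"op": "apply_moves", "data": {"targets": "0 -3 0 0 1; 0 -6 0 0 1; 0 -9 0 0 1; 0 -12 0 0 1; 0 -15 0 0 1; 0 -18 0 0 1; 0 -21 0 0 1; 0 -24 0 0 1; 0 -27 0 0 1; 0 -30 0 0 1"}}

```text
clock: 10.02
position: [606.0, -8.7, 18.8]
ee_rot: [0.697, 0.126, -0.694, 0.129]
contact_force: [0.5, -9.1, 11.6]
gripper_width: -0.0
```

```bash
python3 look.py 12
```

```text
[606.03216474  -8.74768705  18.8133824 ] [ 0.46183616 -9.08336913 11.58985611] [-2.65539675 -0.11656754  0.01252109] 10.0167
```

View pics/s12.png

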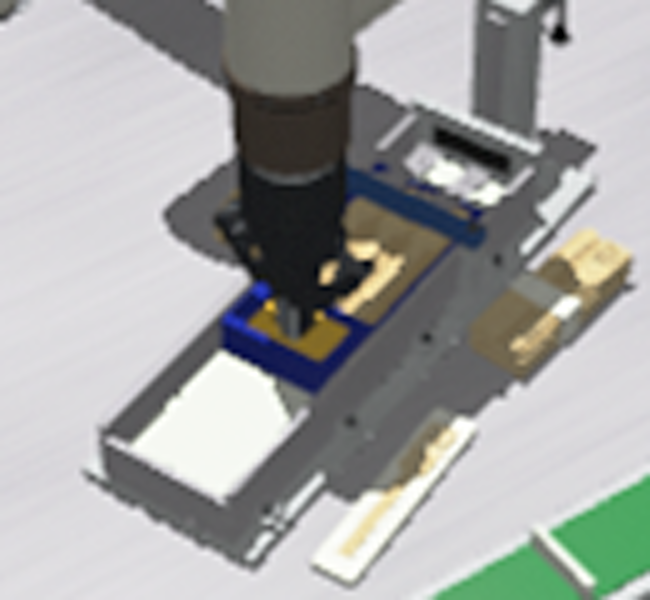

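View pics/w12.png

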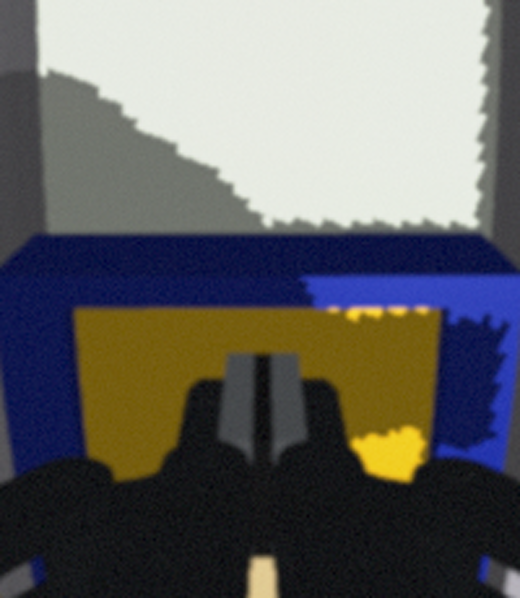

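Request:
{"op": "apply_moves", "data": {"targets": "1 -3 0 0 1; 2 -6 0 0 1; 2 -9 0 0 1; 2 -12 0 0 1; 2 -15 0 0 1; 2 -18 0 0 1; 2 -21 0 0 1; 2 -24 0 0 1; 2 -27 0 0 1; 2 -30 0 0 1"}}

```text
clock: 10.95
position: [597.1, 19.9, 16.8]
ee_rot: [0.698, 0.127, -0.692, 0.129]
contact_force: [2.3, -9.2, 11.0]
gripper_width: -0.1
```

```bash
python3 look.py 13
```

```text
[597.09812906  19.88239818  16.76229338] [ 2.29960923 -9.22416799 10.96674562] [-2.55129226 -0.68576857 -0.00413227] 10.95
```

View pics/s13.png

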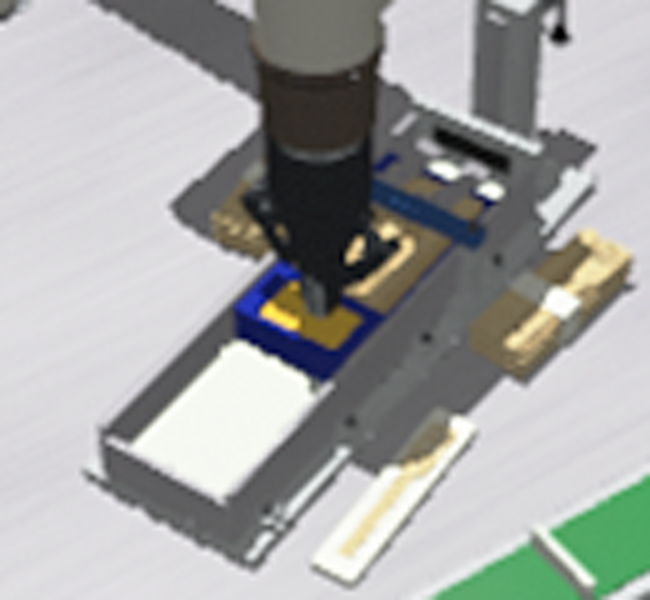

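View pics/w13.png

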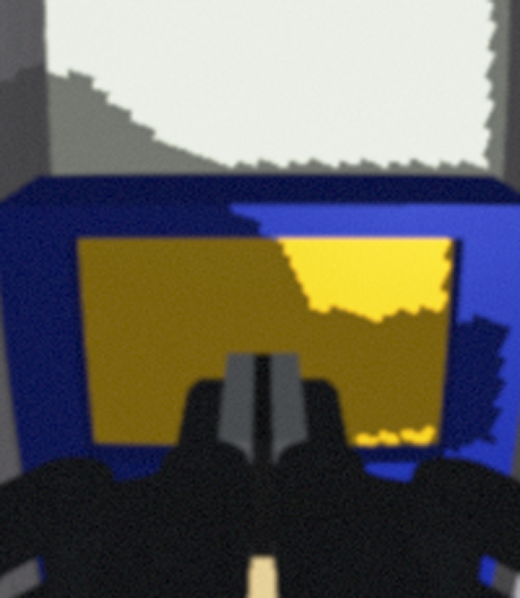

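The fingertips slipped forward in the pocket and are now about at its front wall. I'll keep pushing, with the wall taking the load.

Request:
{"op": "apply_moves", "data": {"targets": "0 -3 0 0 1; 0 -6 0 0 1; 0 -9 0 0 1; 0 -12 0 0 1; 0 -15 0 0 1; 0 -18 0 0 1; 0 -20 0 0 1"}}

```text
clock: 11.63
position: [589.7, 39.0, 16.6]
ee_rot: [0.698, 0.127, -0.693, 0.129]
contact_force: [1.9, -8.2, 12.2]
gripper_width: -0.0
```

```bash
python3 look.py 14
```

```text
[589.74014604  39.021722    16.58896276] [ 1.90280084 -8.15680233 12.24553126] [-2.23779945 -0.64042816 -0.01582978] 11.6333
```

View pics/s14.png

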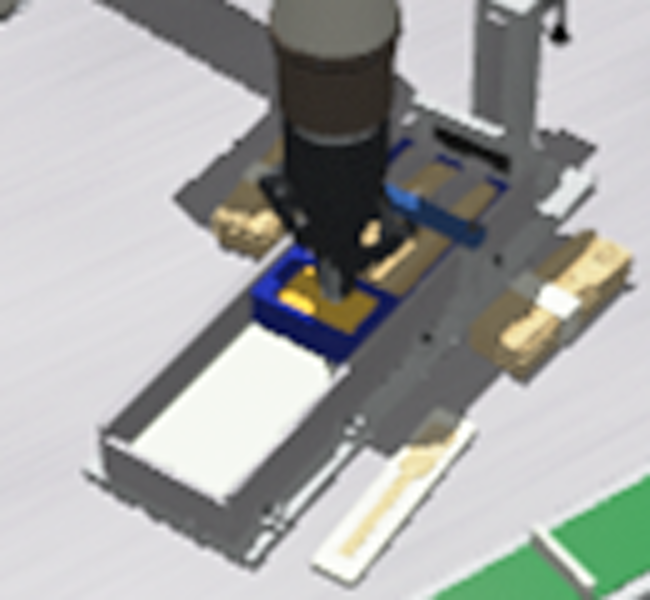

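View pics/w14.png

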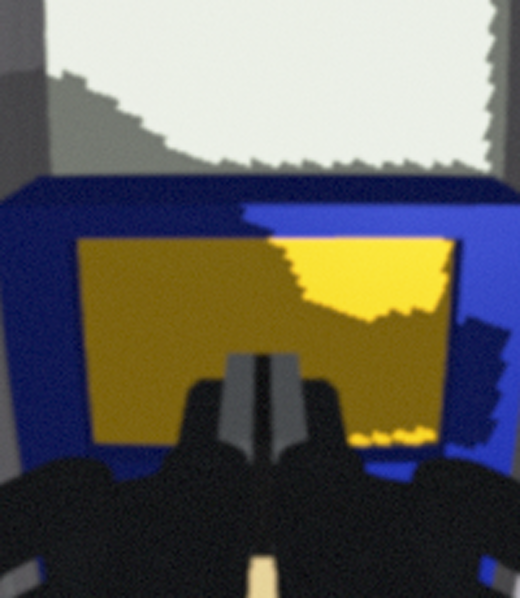

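Request:
{"op": "apply_moves", "data": {"targets": "0 -3 0 0 1; 0 -6 0 0 1; 0 -9 0 0 1; 0 -12 0 0 1; 0 -14 0 0 1"}}

```text
clock: 12.15
position: [584.6, 52.3, 16.5]
ee_rot: [0.698, 0.127, -0.693, 0.129]
contact_force: [1.9, -7.2, 11.6]
gripper_width: -0.5
```

```bash
python3 look.py 15
```

```text
[584.63527155  52.26549814  16.45871587] [ 1.93740152 -7.2473155  11.61933217] [-2.21222484 -0.60946508 -0.037682  ] 12.15
```

View pics/s15.png

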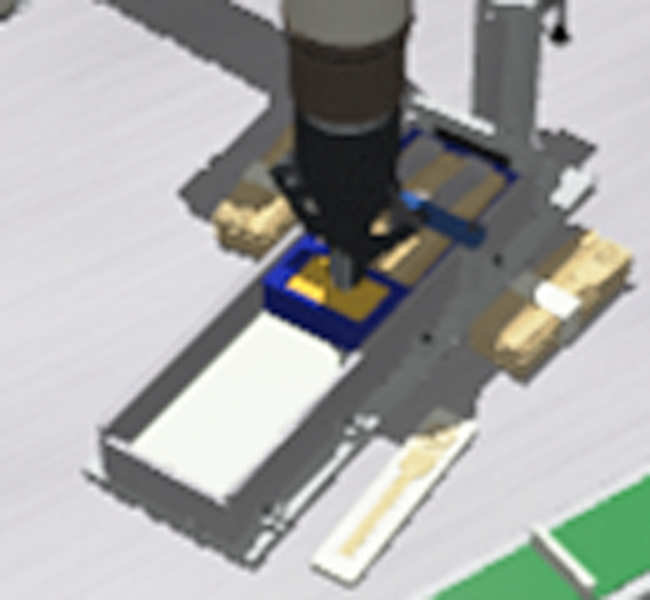

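View pics/w15.png

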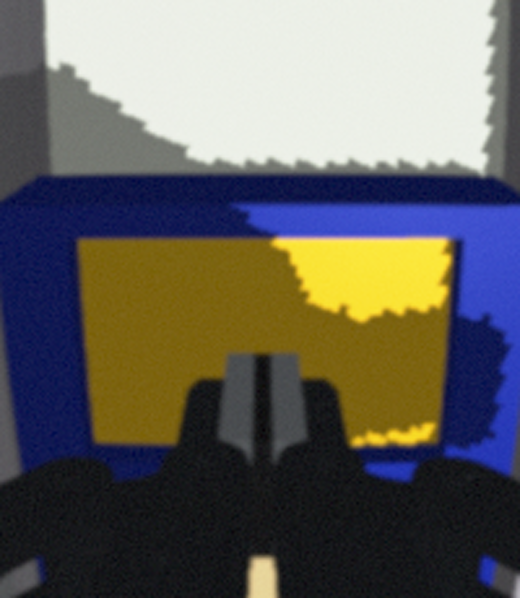

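The force is steady and the gap at the stop is closing. I'll push in shorter steps until the force rises.

Request:
{"op": "apply_moves", "data": {"targets": "0 -2 0 0 1; 0 -4 0 0 1; 0 -6 0 0 1; 0 -8 0 0 1; 0 -8 0 0 1"}}

```text
clock: 12.67
position: [581.7, 60.0, 16.4]
ee_rot: [0.698, 0.127, -0.693, 0.129]
contact_force: [1.1, -7.0, 11.6]
gripper_width: -0.0
```

Request:
{"op": "apply_moves", "data": {"targets": "0 -1.5 0 0 1; 0 -3 0 0 1; 0 -4 0 0 1; 0 -4 0 0 1"}}

```text
clock: 13.0
position: [580.4, 63.3, 16.4]
ee_rot: [0.698, 0.127, -0.693, 0.129]
contact_force: [2.7, -7.4, 13.0]
gripper_width: -0.0
```

```bash
python3 look.py 16
```

```text
[580.39892897  63.31649312  16.40013884] [ 2.67327188 -7.4387335  12.9612194 ] [-2.33901168 -0.71011356 -0.02477241] 13.0
```

View pics/s16.png

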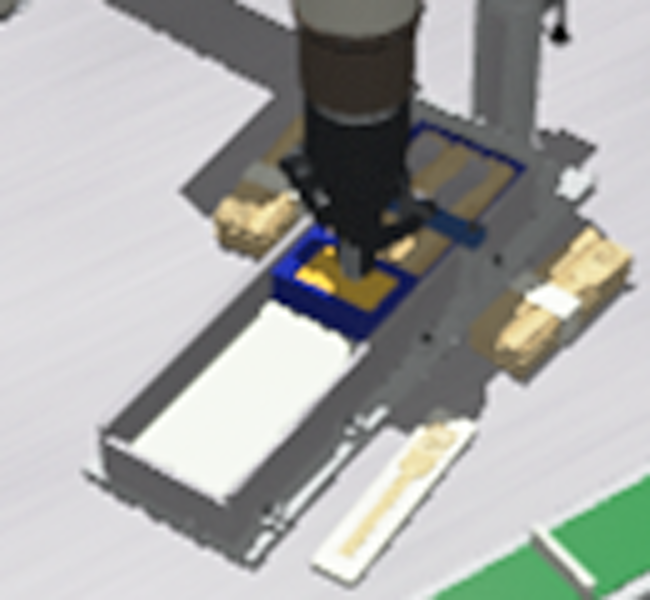

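View pics/w16.png

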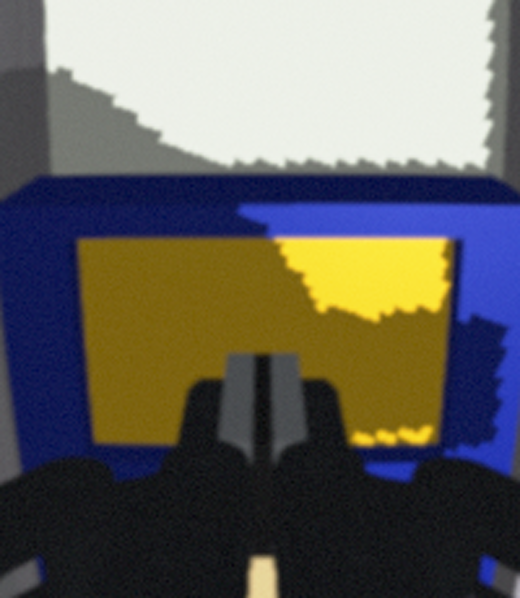

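Request:
{"op": "apply_moves", "data": {"targets": "0 -1 0 0 1; 0 -2 0 0 1; 0 -3 0 0 1; 0 -4 0 0 1; 0 -4 0 0 1"}}

```text
clock: 13.52
position: [580.3, 63.5, 16.4]
ee_rot: [0.698, 0.126, -0.693, 0.13]
contact_force: [9.6, -22.3, 7.4]
gripper_width: 0.1
```

```bash
python3 look.py 17
python3 - <<'E'
from h import *
for n,(x0,y0,x1,y1) in {"scene":(325,155,395,215),"top":(225,150,345,230)}.items():
    d=get_image(n);cv2.imwrite(f"pics/{n}17.png",cv2.resize(d["img"][y0:y1,x0:x1,::-1],None,fx=6.5,fy=6.5,interpolation=cv2.INTER_CUBIC))
E
```

```text
[580.30701268  63.47962983  16.4269907 ] [  9.5890043  -22.28158799   7.41567105] [-6.39932946 -2.65069053 -0.07509915] 13.5167
```

View pics/scene17.png

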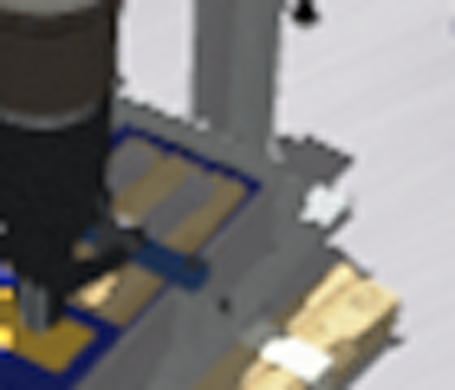

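View pics/top17.png

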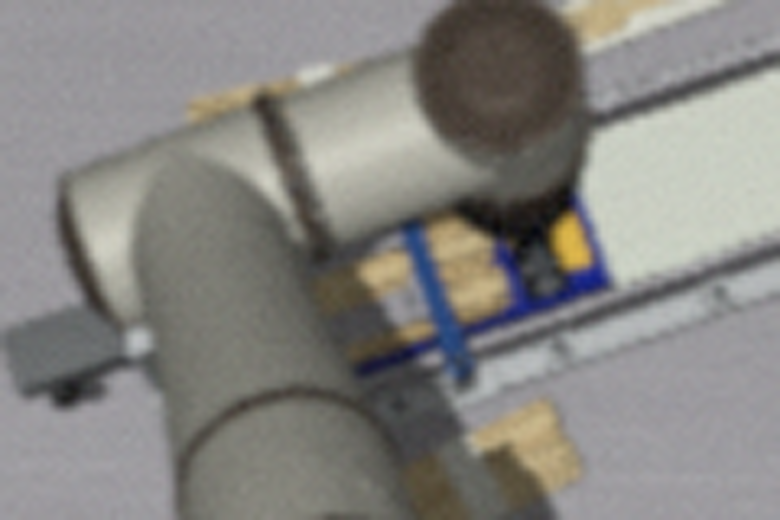

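View pics/w17.png

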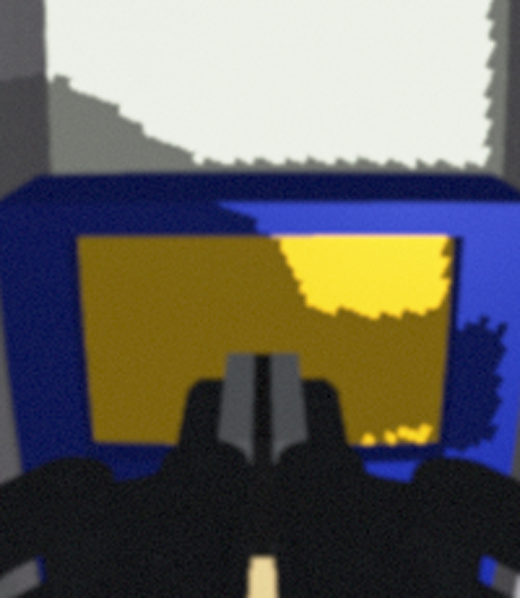

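Run:
```python
from h import *
s,R=st();d=get_image("wrist")
q=np.array([[78,237],[452,237],[438,443],[93,443]])/2.6+[220,100]
for z in(56,58): 
    w=fplane(d,q,z);print(z,w.round(1).tolist(),w.mean(0).round(1), np.linalg.norm(w[1]-w[0]),np.linalg.norm(w[2]-w[1]))
    c=w.mean(0);f=np.array([np.cos(np.radians(110.4)),np.sin(np.radians(110.4))]);print('travel',(c[:2]-[639.7,-99.04])@f,(c[:2]-[561,117.5])@f)
```

```text
56 [[622.4, 47.8, 56.0], [557.1, 22.8, 56.0], [541.1, 63.2, 56.0], [607.1, 88.5, 56.0]] [581.9  55.6  56. ] 69.92640229532378 43.46137560649965
travel 165.04530315860214 -65.34635897019892
58 [[622.1, 47.1, 58.0], [557.7, 22.5, 58.0], [541.9, 62.3, 58.0], [607.0, 87.3, 58.0]] [582.2  54.8  58. ] 68.95048925216418 42.85481611057543
travel 164.23421816899867 -66.15744395980236
```

The cassette is home. The force along the feeder rose to 24 N with no further motion, and the pocket measures at or past its home position, within error. To release, I'll unload vertically first so friction can't drag it back, then ease off the wall and lift.

Request:
{"op": "apply_moves", "data": {"targets": "-2 0 0 0 1; -4 0 0 0 1; -6 0 0 0 1; -8 0 0 0 1; -10 0 0 0 1; -12 0 0 0 1; -12 0 0 0 1"}}

```text
clock: 14.35
position: [579.7, 63.3, 26.4]
ee_rot: [0.698, 0.125, -0.693, 0.13]
contact_force: [12.1, -21.4, -2.4]
gripper_width: 0.0
```

```bash
python3 look.py 18
```

```text
[579.74155045  63.34049407  26.41133449] [ 12.10422613 -21.36962908  -2.36686791] [-6.32736641 -3.60055534 -0.02985427] 14.35
```

View pics/w18.png

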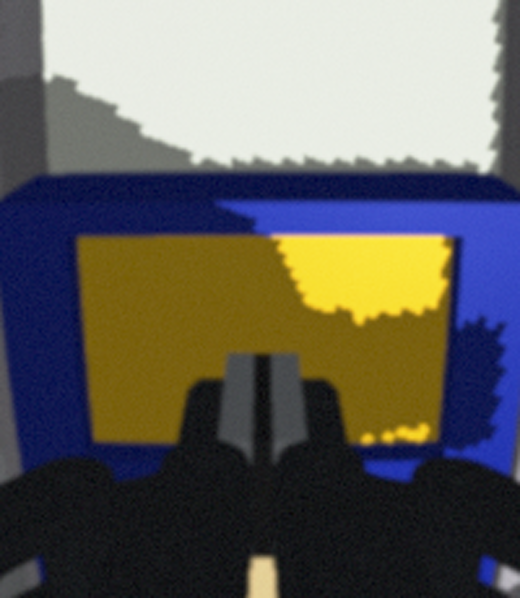

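View pics/s18.png

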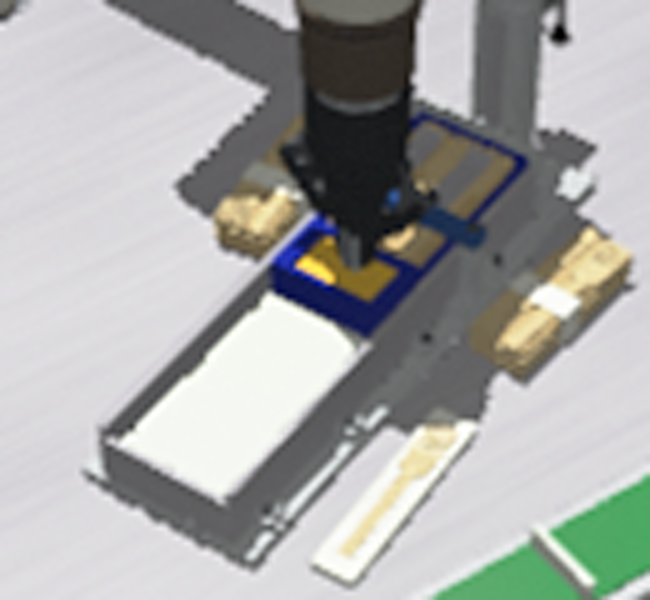

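Request:
{"op": "apply_moves", "data": {"targets": "0 1 0 0 1; 0 2 0 0 1; 0 3 0 0 1; 0 4 0 0 1; 0 5 0 0 1; 0 6 0 0 1; 0 7 0 0 1; 0 7 0 0 1"}}

```text
clock: 15.12
position: [579.7, 63.1, 26.2]
ee_rot: [0.697, 0.128, -0.694, 0.127]
contact_force: [2.1, 0.9, 5.3]
gripper_width: 0.0
```

Request:
{"op": "apply_moves", "data": {"targets": "-2 0 0 0 1; -4 0 0 0 1; -6 1 0 0 1; -8 2 0 0 1; -10 2 0 0 1; -13 2 0 0 1; -16 2 0 0 1; -20 2 0 0 1; -25 2 0 0 1; -30 2 0 0 1"}}

```text
clock: 15.95
position: [578.2, 59.9, 55.1]
ee_rot: [0.696, 0.127, -0.696, 0.127]
contact_force: [0.3, -0.1, -0.4]
gripper_width: 0.1
```

Request:
{"op": "apply_moves", "data": {"targets": "-10 0 0 0 1; -30 0 0 0 1; -55 0 0 0 1; -80 5 0 0 1; -105 15 0 0 1; -130 30 0 0 1; -150 50 0 0 1; -150 80 0 0 1; -150 110 0 0 1; -150 130 0 0 1"}}

```text
clock: 16.78
position: [624.9, -63.5, 206.3]
ee_rot: [0.696, 0.127, -0.695, 0.127]
contact_force: [0.3, 0.6, 0.2]
gripper_width: -0.0
```

```bash
python3 look.py 19
python3 - <<'E'
from h import *
for n,(x0,y0,x1,y1) in {"scene":(280,130,400,240),"top":(225,140,365,240)}.items():
    d=get_image(n);cv2.imwrite(f"pics/{n}19.png",cv2.resize(d["img"][y0:y1,x0:x1,::-1],None,fx=5.5,fy=5.4,interpolation=cv2.INTER_CUBIC))
d=get_image("wrist");cv2.imwrite("pics/wf19.png",d["img"][:,:,::-1])
E
```

```text
[624.89494948 -63.53512522 206.25781357] [0.30776662 0.57094904 0.1697808 ] [ 0.08197568 -0.06242924 -0.02047459] 16.7833
```

View pics/scene19.png

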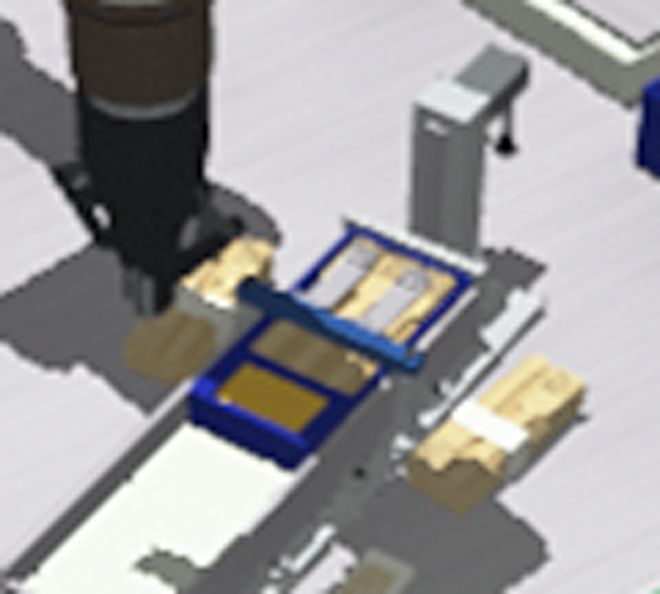

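View pics/top19.png

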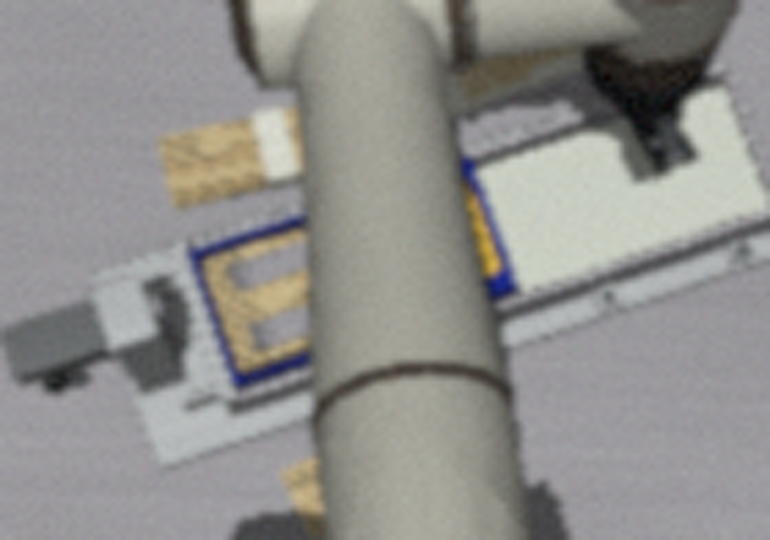

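View pics/wf19.png

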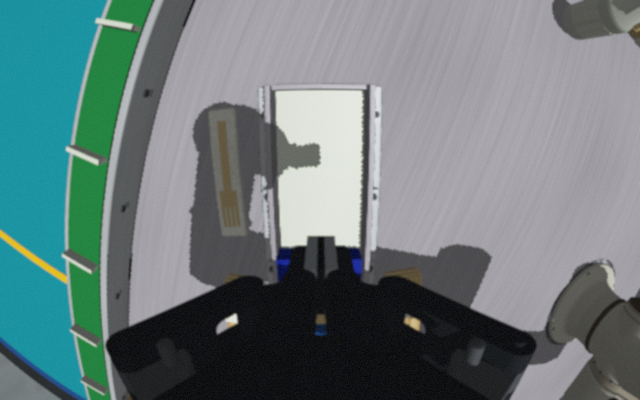

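In both views the blue front edge rests against the back stop, with both leaf tails on top of the cassette and the bystanders where they were. The robot is clear, so I'm handing the job in.

```bash
python3 -c "
from bench import job;print(job.job_done())"
```

```text
the job is handed in; nothing more can be done
None
```

The cassette is home against the back stop, and the job is handed in at about 17 s on the clock. I pressed the closed fingertips into its finger pocket with about 14 N (bed down about 16 mm). I then slid it under the clamp bar and both leaf springs, keeping it pressed, and released it vertically before backing off and lifting clear.

**Final checks:**
- **At the stop:** the push along the feeder rose from about 8 N to 24 N with no further movement.
- **After release:** in the scene and top views, the cassette's front edge rests against the stop. Both leaf tails lie on top of it, and the bundles and kit look unmoved. The measured tool force was about zero, with the arm well clear.

**What disagreed:**
- **Fingertip height:** the visible fingertips, and the point where they first touched, were about 37 mm higher than the reported TCP. I worked from force and images instead.
- **Slip in the pocket:** the fingertips slipped about 15 mm forward in the pocket under the springs, up against its front wall. Pressing stayed at 11 to 14 N until the stop, where the upward force read 7 N.
- **Travel:** the wrist camera gave about 164 mm against the expected 159.5 mm, which I put down to measurement error.

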